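# Put four display pieces back on their own stands

## Task

The four pieces on the mirrored shelf were put back on each other's stands: swap them round so that each stands upright in the middle of the gold-tone stand whose outline matches its own base (round grinder on the round stand, square incense burner on the square one, star-footed jar on the star, oblong box on the oblong). Use the empty silicone trivet as the parking place on the way and never set or lay a piece on the bare glass, for it scratches. Let no piece topple and leave the crystal date bowl where it is.

Things in the scene. Friction and masses are not known exactly. Their poses are not given: they have to be found in the camera images.
- grinder: Steel cardamom grinder, an upright cylinder 45 mm in diameter with a round foot 48 mm wide, flat shoulder at 100 mm and a small ball on top, 118 mm tall in all; straight and smooth to grip from 10 to 94 mm above its underside. About 0.18 to 0.36 kg. Loose, upright; origin: centre of its underside, z up.
- burner: Incense burner of dark wood, square all the way up: foot 52 x 52 mm and 12 mm high, waist 34 x 34 mm from 12 to 52 mm, head 48 x 48 mm from 52 to 86 mm with a thin brass band and a brass dish let into its top (87 mm tall). Foot, waist and head have their sides along its x and y axes; grip the head, about 70 mm above the underside. About 0.15 to 0.31 kg. Loose, upright; origin: centre of its underside, z up.
- jar: White porcelain jar: eight-pointed star foot (two 50 mm squares turned 45 degrees, 10 mm high, 71 mm across the points), plain cylinder 44 mm in diameter from 10 to 62 mm, fixed cap with a small ball on top, 82 mm tall in all. Grip the cylinder, about 42 mm above the underside. About 0.17 to 0.34 kg. Loose, upright; origin: centre of its underside, z up.
- pickbox: Oblong toothpick box of pale marble, 66 mm along its x axis, 34 mm along its y axis, 52 mm tall, closed with a dark seam just below the lid (lid fixed). Grip it across y, about 34 mm above the underside. About 0.17 to 0.35 kg. Loose, upright; origin: centre of its underside, z up.
- stand_round: Round stand, 110 mm in diameter, fixed to the glass and cannot shift; gold-tone aluminium, flat, 10 mm thick; origin: centre of its underside, at the height of the glass, z up. Home of the grinder.
- stand_square: Square stand, 96 x 96 mm, sides along its x and y, fixed to the glass and cannot shift; gold-tone aluminium, flat, 10 mm thick; origin: centre of its underside, at the height of the glass, z up. Home of the incense burner.
- stand_star: Eight-pointed star stand (two 92 mm squares turned 45 degrees, 130 mm across the points), fixed to the glass and cannot shift; gold-tone aluminium, flat, 10 mm thick; origin: centre of its underside, at the height of the glass, z up. Home of the jar.
- stand_oblong: Oblong stand, 130 mm along its x, 76 mm along its y, fixed to the glass and cannot shift; gold-tone aluminium, flat, 10 mm thick; origin: centre of its underside, at the height of the glass, z up. Home of the box. (At the start each of the four stands carries one piece, and never its own; who stands where changes.)
- trivet: Dark round trivet of hard silicone with small grey dots, 124 mm in diameter, 10 mm thick, fixed to the glass, empty at the start; origin: centre of its underside, z up. The parking place: one piece at a time, anywhere near its middle.
- date_bowl: Crystal-style round date bowl, 108 mm in diameter, 97 mm tall with its closed hinged lid and brass ball; loose, to be left alone. Origin: centre of its underside. It stands at one far corner of the work, and a stack of two white coffee cups 62 mm in diameter, 60 mm tall (not listed), at the other.
Things that resemble listed ones, but are neither listed nor needed, are in the scene too. What is shaped like the trivet but red is not meant. There is more than one size of the pickbox; the job needs the larger.

How it is judged (in metres and radians):
On the way:
1. one of the four pieces has been parked on the trivet, upright and let go (((horizontal distance between grinder and trivet below 0.045 m and z of grinder in the frame of trivet below 0.014 m and angle between grinder's own z axis and vertical below 0.1 rad and contact force between the fingers and grinder below 0.1 N and linear speed of grinder below 0.02 m/s) or (horizontal distance between burner and trivet below 0.045 m and z of burner in the frame of trivet below 0.014 m and angle between burner's own z axis and vertical below 0.1 rad and contact force between the fingers and burner below 0.1 N and linear speed of burner below 0.02 m/s) or (horizontal distance between jar and trivet below 0.045 m and z of jar in the frame of trivet below 0.014 m and angle between jar's own z axis and vertical below 0.1 rad and contact force between the fingers and jar below 0.1 N and linear speed of jar below 0.02 m/s) or (horizontal distance between pickbox and trivet below 0.045 m and z of pickbox in the frame of trivet below 0.014 m and angle between pickbox's own z axis and vertical below 0.1 rad and contact force between the fingers and pickbox below 0.1 N and linear speed of pickbox below 0.02 m/s))), for 0.2 s.
At the end, for the whole second after the job is handed in: Grinder on the round stand, burner on the square, jar on the star, box on the oblong: each within 15 mm of its stand's centre, its underside on the top (within 4 mm), upright within 0.1 rad, at rest; date bowl upright within 20 mm of its start (horizontal distance between grinder and stand_round below 0.015 m and z of grinder in the frame of stand_round between 0.006 and 0.014 m and angle between each of grinder, burner, jar, pickbox, date_bowl's own z axis and vertical below 0.1 rad and linear speed of each of grinder, burner, jar, pickbox below 0.02 m/s and horizontal distance between burner and stand_square below 0.015 m and z of burner in the frame of stand_square between 0.006 and 0.014 m and horizontal distance between jar and stand_star below 0.015 m and z of jar in the frame of stand_star between 0.006 and 0.014 m and horizontal distance between pickbox and stand_oblong below 0.015 m and z of pickbox in the frame of stand_oblong between 0.006 and 0.014 m and distance of date_bowl from where it was at the start of the episode below 0.02 m); the robot touches nothing.
It fails at once if a piece is set or dropped on the bare glass (height (world z) of any of grinder, burner, jar, pickbox below 0.005 m).
It fails at once if a piece is toppled (angle between any of grinder, burner, jar, pickbox's own z axis and vertical above 0.6 rad).
It fails at once if the date bowl is pushed away or tipped (distance of date_bowl from where it was at the start of the episode above 0.02 m or angle between date_bowl's own z axis and vertical above 0.3 rad).
It also fails if it takes over 144 s, if anything falls off the work surface, if the arm or the gripper's body presses on something with over 40 N, if the wrist force passes 120 N, or if a joint passes its speed limit or range.

## Robot

A 7-joint arm with a two-finger parallel gripper is mounted at the origin on the work surface. World frame = base frame: x ahead of the robot, y to its left, z up, the work surface at z = 0. Lengths are in mm, angles in rad, forces in N, time in s.
With the tool pointing down it reaches from about 400 to 925 mm from the base axis. Payload 5.6 kg.
Tool frame: the origin (TCP) lies midway between the tips of the shut fingers; the grasp point (between the pads) lies 19 mm behind it; z points along the fingers, y is the line along which they close (so a half turn about z gives the same grasp; the last joint's range is limited). The gripper opens to 85 mm and grips with 20 to 120 N. Pads are 22 mm wide; open, the fingers measure 114 mm over their backs; the gripper's body (76 mm by 85 mm) begins 54 mm behind the grasp point. The pads swing forward as they close: fully open they stand 13 mm farther back than shut.
Start: joints at [1.124, 0.468, -0.012, 1.603, 0.006, 1.071, -0.056], TCP at [255.356, -597.747, 231.29] pointing down, gripper open.
Joint ranges: [-2.53, 2.53], [-0.31, 2.02], [-1.57, 1.55], [0.28, 2.44], [-1.29, 4.43], [0.15, 1.84], [-2.92, 2.92]. Speed limits (rad/s): [2.57, 2.57, 3.14, 3.14, 3.14, 3.14, 3.14].

## Interface

Orientations are given as a rotation vector (axis times angle).
In Python, from plant import observe, camera, order gives the robot as it stands.
- The arm moves only by the tool move_arm, never from a script. Its argument "steps" is a list of rows, each a list of 7 numbers: the shift along the world's x, y, z in units of 25 mm (1.0 is 25 mm), then the turn, a rotation vector about the world's x, y, z in units of 6 degrees (1.0 is 6 degrees), then the finger opening in mm, from 0 to 85.4. A call has 1 to 20 rows; each row shifts and turns the commanded pose from where the row before left it; what a row does not reach is not made up. A row lasts 1/12 s, in which the tool goes at most 41.7 mm and 7.16 degrees, less where a joint would pass 70% of its speed; a pose out of reach is approached as far as the arm can. A call is refused whole if a number of a shift passes 1 or a number of a turn 1, either way. A call with a gripper value outside its range is refused whole. The fingers move at their own pace and stop on an object; "squeeze" is the grip in N (left out, the last holds). Time passes only in rows, so rows that do not move let the fingers close. It gives the time, the measured TCP pose, the force, the opening and the grip force at its end, in the units of the state.
- observe(): the state, without advancing time (a new reading comes with each control period).
- camera(name): name is "scene" or "side" or "wrist"; returns a dict with "image" (400x640x3 uint8, red, green, blue), "depth" (400x640 float32, mm along the optical axis (not along the pixel's ray), 0 where there is no reading), "camera_matrix" (3x3 intrinsics, pixels), "k1" (the pictures are not rectified: a ray, as slopes to the right and down, at radius r is drawn at 1 + k1 r^2 times it, then the intrinsics apply), "world_to_cam" (4x4, takes a point from world to camera coordinates). Camera axes: x right, y down, z forward; pixel columns grow to the right and rows downward; lengths in mm; the calibration is good to about 2 mm. A picture is of the moment at which its call begins.
- order.close_job(): hands the job in; it is judged then, once.
The state is a dict: "clock": time; "q": joint angles; "qvel": joint speeds; "tau": joint torques, N m; "ee_pos": TCP position; "tool_rot": TCP orientation; "ft_force": force on the tool from outside, world axes, zero at the start; "ft_torque": the same for the moment, N m; "width": opening from 0.0 (shut) to 1.0 (fully open); "gripper_force": force on a finger pad.
Only numpy, scipy, OpenCV 4.12 (cv2) and the standard library are available. Lean on these libraries where they do the work, as an engineer would, in place of code of your own. Each camera call takes 0.05 s, during which the arm holds its last target. There are 200 camera calls.

## Working session

There is one attempt and no reset: what is moved stays moved. The work goes in short steps, Python scripts to look and compute and a tool call to move; the robot and the scene stay as the last step left them, time stands still between calls to the robot, and variables do not carry over. Pictures are saved under pics/ and viewed, at most 14 in all, crops included, and the job is handed in when it is done.

Besides the shell and the picture viewer there is one more tool, called after "Call:" by a JSON object that holds its "name" and its "arguments", one argument or row to a line. move_arm: Moves the arm, as the interface text tells. Its arguments: {"type":"object","properties":{"steps":{"type":"array","items":{"type":"array","items":{"type":"number"}}},"squeeze":{"type":"number"}},"required":["steps"]}

```bash
mkdir -p pics; cat > h.py <<'E'
import numpy as np,cv2
from plant import observe,camera,order
def snap(n,f):
    c=camera(n); cv2.imwrite(f'pics/{f}.png',c['image'][:,:,::-1]); np.savez(f'pics/{f}.npz',**c); return c
def load(f): return np.load(f'pics/{f}.npz')
def ray(c,u,v):
    K=c['camera_matrix']; d=np.array([(u-K[0,2])/K[0,0],(v-K[1,2])/K[1,1]]); p=d.copy()
    for _ in range(20): p=d/(1+float(c['k1'])*(p@p))
    return np.array([p[0],p[1],1.])
def cam2w(c,P):
    T=np.linalg.inv(c['world_to_cam']); return T[:3,:3]@P+T[:3,3]
def onz(c,u,v,z):
    T=np.linalg.inv(c['world_to_cam']); d=T[:3,:3]@ray(c,u,v); o=T[:3,3]; return o+d*(z-o[2])/d[2]
def pt(c,u,v):
    d=float(c['depth'][int(v),int(u)]); return cam2w(c,ray(c,u,v)*d)
E
python3 - <<'E'
from h import *
for n in ['scene','side','wrist']:
    c=snap(n,n+'0'); print(n,np.linalg.inv(c['world_to_cam'])[:3].round(2).tolist(),c['camera_matrix'][0,0],c['k1'])
s=observe();print(s)
E
```

```text
scene [[-0.4, 0.6, -0.69, 1374.85], [0.92, 0.26, -0.3, 397.54], [-0.0, -0.76, -0.66, 914.31]] 500.1288719351777 -0.002792159500024199
side [[-0.95, -0.24, 0.21, 232.65], [-0.32, 0.69, -0.65, 763.57], [0.01, -0.68, -0.73, 886.8]] 506.0923780128666 -0.12698447775442823
wrist [[0.39, -0.88, -0.26, 320.98], [-0.92, -0.38, -0.11, -570.94], [-0.0, 0.28, -0.96, 373.08]] 315.3924619111126 -0.05603467058440562
{'clock': 0.15, 'q': array([ 1.12399769,  0.46821288, -0.01162188,  1.603418  ,  0.00597573,
        1.0714127 , -0.05632119]), 'qvel': array([-0.00113773, -0.00201643,  0.00150112, -0.00532454, -0.0001792 ,
       -0.00039367, -0.00059442]), 'tau': array([ 8.02942463e-05, -5.32796359e+01,  2.09893176e-02, -2.51556820e+01,
        1.13609328e-02,  5.54685801e-03,  2.00046418e-05]), 'ee_pos': array([ 255.18090313, -597.33753313,  230.53005056]), 'tool_rot': array([-3.07646221e+00, -6.29585793e-01,  5.63369787e-04]), 'ft_force': array([-0.43942986, -0.13618738, -0.29347821]), 'ft_torque': array([-0.00916154, -0.02355374,  0.01625468]), 'gripper_force': 0.0, 'width': 1.0009035253294893}
```

View pics/scene0.png

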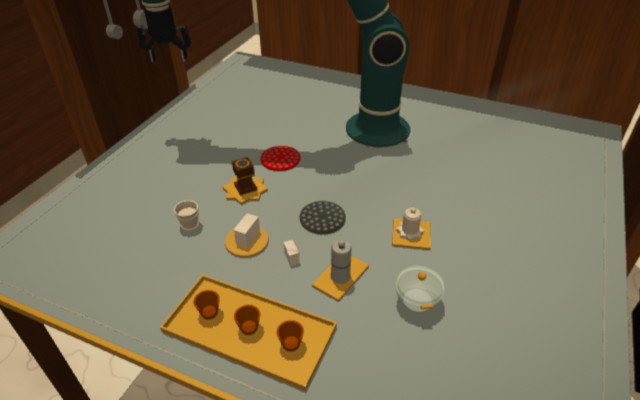

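View pics/side0.png

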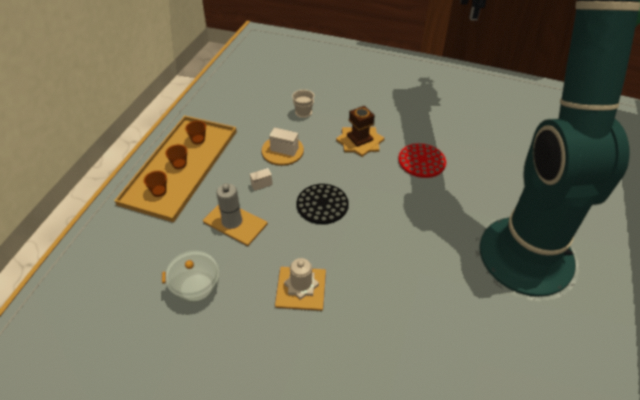

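Scene picture: burner on the star (243,180), pale box on the round stand (247,235), grinder on the oblong (341,265), jar on the square (411,225), black trivet (322,216), bowl (420,290), cups (187,215). There are two boxes, (247,235) and (291,252). The larger, on the round stand, is the one meant; the small one stands on the glass. The red trivet at (281,158) is not meant. I'll confirm in a crop and compute positions.

```bash
python3 - <<'E'
from h import *
c=load('scene0'); im=cv2.imread('pics/scene0.png')
cv2.imwrite('pics/crop1.png',cv2.resize(im[140:315,165:455],(800,483),interpolation=cv2.INTER_CUBIC))
S=load('side0')
for nm,C,L in [('scene',c,dict(star=(245,187),rnd=(246,240),obl=(341,276),sq=(411,233),triv=(322,217),red=(281,158),bowl=(420,290))),('side',S,dict(star=(360,138),rnd=(282,150),obl=(236,222),sq=(301,288),triv=(323,203)))]:
    for k,(u,v) in L.items(): print(nm,k,onz(C,u,v,10).round(0)[:2])
# top-down orthophoto by depth point cloud
def cloud(C):
    d=C['depth'];v,u=np.mgrid[:400,:640];K=C['camera_matrix']
    a=np.stack([u.ravel(),v.ravel()],1).astype(np.float32)[:,None]
    n=cv2.undistortPoints(a,K,np.array([float(C['k1']),0,0,0]))[:,0]
    P=np.c_[n,np.ones(len(n))]*d.ravel()[:,None]
    T=np.linalg.inv(C['world_to_cam']);return P@T[:3,:3].T+T[:3,3],d.ravel()>0
for nm,C in [('scene',c),('side',S)]:
    P,ok=cloud(C); im_=C['image'].reshape(-1,3)
    hsv=cv2.cvtColor(C['image'],cv2.COLOR_RGB2HSV).reshape(-1,3)
    for k,(x0,y0) in {'a':(0,0)}.items():
        m=ok&(P[:,2]>20)&(P[:,2]<140)&(P[:,0]>300)&(P[:,0]<1000)
        g=np.zeros((400,640),np.uint8);g.ravel()[m]=255
        n,lab,st,ce=cv2.connectedComponentsWithStats(g)
        for i in range(1,n):
            if st[i,4]>40:
                q=P[(lab==i).ravel()]; print(nm,ce[i].round(),st[i,4],q.min(0).round(),q.max(0).round())
E
```

```text
scene star [ 453. -244.]
scene rnd [ 636. -135.]
scene obl [651. 129.]
scene sq [447. 241.]
scene triv [482.   8.]
scene red [ 288. -213.]
scene bowl [619. 311.]
side star [ 454. -241.]
side rnd [ 632. -129.]
side obl [640. 130.]
side sq [442. 245.]
side triv [473.  11.]
scene [ 79. 102.] 1057 [ 300. -946.   20.] [ 407. -903.  140.]
scene [244. 174.] 570 [ 421. -273.   20.] [ 489. -206.  100.]
scene [187. 212.] 487 [ 606. -338.   20.] [ 670. -275.   63.]
scene [411. 221.] 437 [423. 210.  20.] [472. 260.  93.]
scene [247. 229.] 556 [ 593. -153.   20.] [ 663. -116.   66.]
scene [291. 250.] 214 [613. -32.  20.] [664.  19.  42.]
scene [341. 260.] 726 [632. 107.  20.] [677. 151. 130.]
scene [420. 289.] 1816 [597. 259.  20.] [704. 365.  98.]
scene [207. 303.] 479 [ 831. -129.   20.] [887. -71.  55.]
scene [247. 318.] 503 [832. -27.  20.] [889.  29.  55.]
scene [290. 334.] 512 [832.  72.  20.] [888. 128.  54.]
side [442.  12.] 759 [ 300. -928.   20.] [ 403. -902.  129.]
side [303. 100.] 397 [ 607. -336.   20.] [ 667. -275.   63.]
side [361. 123.] 744 [ 419. -272.   20.] [ 490. -204.  101.]
side [196. 131.] 352 [ 833. -125.   20.] [887. -68.  54.]
side [284. 140.] 578 [ 593. -155.   20.] [ 661. -113.   66.]
side [177. 154.] 362 [834. -24.  20.] [887.  31.  56.]
side [261. 176.] 253 [612. -31.  20.] [662.  21.  42.]
side [156. 181.] 434 [830.  72.  20.] [888. 130.  55.]
side [228. 204.] 791 [629. 107.  20.] [672. 154. 131.]
side [192. 276.] 2257 [591. 264.  24.] [700. 366.  98.]
side [301. 275.] 663 [419. 212.  20.] [477. 261.  94.]
```

View pics/crop1.png

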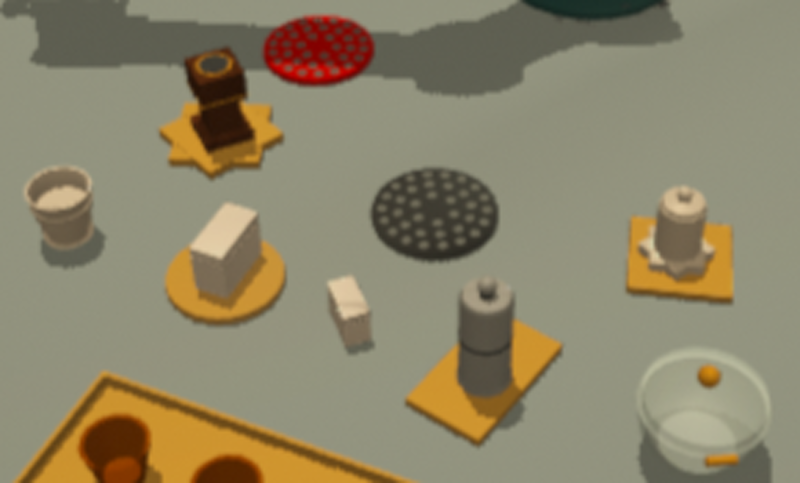

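The crop confirms the larger box on the round stand (225,250 in the crop), with the small one loose on the glass at (348,310). Now I'll fit centres and yaws from both clouds.

```bash
cat >> h.py <<'E'
def cloud(C):
    d=C['depth'];v,u=np.mgrid[:400,:640]
    a=np.stack([u.ravel(),v.ravel()],1).astype(np.float32)[:,None]
    n=cv2.undistortPoints(a,C['camera_matrix'],np.array([float(C['k1']),0,0,0]))[:,0]
    P=np.c_[n,np.ones(len(n))]*d.ravel()[:,None]
    T=np.linalg.inv(C['world_to_cam']);return P@T[:3,:3].T+T[:3,3],C['image'].reshape(-1,3).astype(int)
def rect(Q):
    (cx,cy),(w,h),a=cv2.minAreaRect(Q[:,:2].astype(np.float32)); return np.round([cx,cy,w,h,a],1)
def near(P,x,y,r,z0,z1): return P[(np.hypot(P[:,0]-x,P[:,1]-y)<r)&(P[:,2]>z0)&(P[:,2]<z1)]
E
python3 - <<'E'
from h import *
for n in ['scene0','side0']:
    P,c=cloud(load(n)); gold=(c[:,0]>c[:,2]+70)&(c[:,1]>c[:,2]+30); G=P[gold]
    print(n)
    for k,x,y in [('star',453,-240),('rnd',634,-132),('obl',645,130),('sq',445,243)]:
        q=near(G,x,y,85,6,14); ci=cv2.minEnclosingCircle(q[:,:2].astype(np.float32)); print(k,rect(q),np.round(ci[0],1),round(ci[1],1))
    q=P[(c.max(1)<110)&(np.hypot(P[:,0]-478,P[:,1]-9)<80)&(P[:,2]>6)&(P[:,2]<14)];print('triv',rect(q))
    print('box',rect(near(P,630,-133,60,58,70)))
    print('burner',rect(near(P,453,-240,60,90,105)), rect(near(P,453,-240,60,14,24)))
    print('grinder',rect(near(P,650,130,40,80,114)),rect(near(P,650,130,40,106,114)))
    print('jar',rect(near(P,447,236,45,40,66)),rect(near(P,447,236,50,12,22)))
E
```

```text
scene0
star [ 462.8 -241.2  112.2  123.3   23.4] [ 455.8 -242.5] 63.8
rnd [ 641.9 -131.5   95.7  106.8   30.8] [ 634.6 -135. ] 56.0
obl [646.  126.8  75.7 132.2  77.2] [646.1 126. ] 73.4
sq [444.8 241.3 100.4  95.3  14.1] [445.4 242.1] 65.7
triv [477.1   7.2 122.8 121.5  37.7]
box [ 628.6 -134.2   36.3   69.8   89. ]
burner [ 455.9 -240.7   53.7   48.6   48.7] [ 458.9 -239.    53.7   60.2   34.6]
grinder [654.7 129.   44.5  43.   49.4] [654.2 128.4  41.3  39.9  22.6]
jar [455.7 240.2  24.9  43.7  15.3] [448.2 238.1  74.9  79.1   9.9]
side0
star [ 454.4 -242.8  115.6  115.8   88.3] [ 454.3 -242. ] 62.6
rnd [ 629.5 -122.6  108.2   89.2   15.4] [ 633.2 -132.1] 55.6
obl [644.4 129.   78.  130.5  77.9] [644.7 130.6] 72.2
sq [443.3 243.8  95.9  98.1  15.3] [443.7 243. ] 65.6
triv [476.7   7.3 122.2 124.5  18.5]
box [ 627.3 -133.6   40.1   68.    87.9]
burner [ 453.8 -239.4   51.    51.5   48.5] [ 452.6 -241.2   86.8   70.2   23.3]
grinder [649.8 131.2  42.2  46.1  23. ] [649.8 131.2  40.3  46.1  23. ]
jar [440.2 251.8  42.   19.1  16.9] [444.8 243.5  88.9  77.9  23.8]
```

Call:
{"name": "move_arm", "arguments": {
  "steps": [
    [0.5,0.89,0,0,0,0.27,85],
    [0.5,0.89,0,0,0,0.27,85],
    [0.5,0.89,0,0,0,0.27,85],
    [0.5,0.89,0,0,0,0.27,85],
    [0.5,0.89,0,0,0,0.27,85],
    [0.5,0.89,0,0,0,0.27,85],
    [0.5,0.89,0,0,0,0.27,85],
    [0.5,0.89,0,0,0,0.27,85],
    [0.5,0.89,0,0,0,0.27,85],
    [0.5,0.89,0,0,0,0.27,85],
    [0.5,0.89,0,0,0,0.27,85],
    [0.5,0.89,0,0,0,0.27,85],
    [0.5,0.89,0,0,0,0.27,85],
    [0.5,0.89,0,0,0,0.27,85],
    [0.5,0.89,0,0,0,0.27,85],
    [0.5,0.89,0,0,0,0.27,85],
    [0,0,0,0,0,0,85],
    [0,0,0,0,0,0,85],
    [0,0,0,0,0,0,85]
  ],
  "squeeze": 40
}}

```text
clock: 1.73
ee_pos: [454.9, -242.3, 231.1]
tool_rot: [2.859, 1.303, -0.001]
ft_force: [-0.6, -0.5, -0.5]
width: 0.993
gripper_force: 0.0
```

```bash
python3 - <<'E'
from h import *
snap('wrist','w1'); C=load('w1'); P,c=cloud(C); s=observe()
print(s['ee_pos'].round(1),s['tool_rot'].round(3),s['q'].round(2))
print('burner top',rect(near(P,455,-240,60,90,105)),near(P,455,-240,60,90,105)[:,2].mean())
gold=(c[:,0]>c[:,2]+70)&(c[:,1]>c[:,2]+30);q=near(P[gold],455,-240,85,6,14);print(rect(q),cv2.minEnclosingCircle(q[:,:2].astype(np.float32)))
E
```

```text
[ 454.7 -242.8  231.1] [ 2.859e+00  1.301e+00 -1.000e-03] [ 0.66  0.26 -0.28  1.91  0.09  0.98 -0.37]
burner top [ 455.  -243.3   48.4   48.1   49.5] 96.49862494173148
[ 454.6 -246.9  117.3  117.4   88.7] ((454.47784423828125, -246.75535583496094), 63.41773986816406)
```

View pics/w1.png

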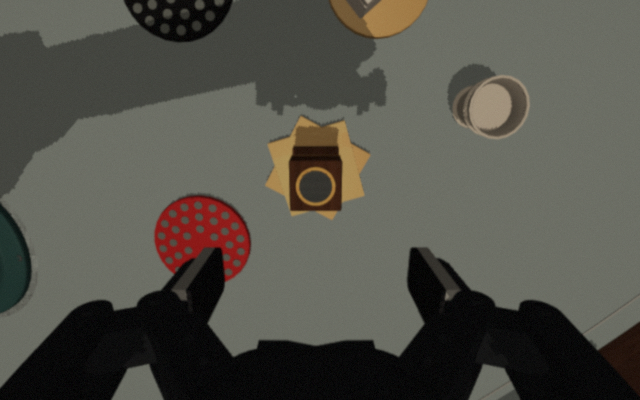

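The wrist view shows the burner's head at (316,185), square to the fingers and midway between them (222 and 410). I'll descend and grip.

Call:
{"name": "move_arm", "arguments": {
  "steps": [
    [0,0,-0.97,0,0,0,85],
    [0,0,-0.97,0,0,0,85],
    [0,0,-0.97,0,0,0,85],
    [0,0,-0.97,0,0,0,85],
    [0,0,-0.97,0,0,0,85],
    [0,0,-0.97,0,0,0,85],
    [0,0,-0.97,0,0,0,85],
    [0,0,0,0,0,0,85],
    [0,0,0,0,0,0,0],
    [0,0,0,0,0,0,0],
    [0,0,0,0,0,0,0],
    [0,0,0,0,0,0,0],
    [0,0,0,0,0,0,0],
    [0,0,0,0,0,0,0],
    [0,0,0,0,0,0,0],
    [0,0,0,0,0,0,0]
  ],
  "squeeze": 50
}}

```text
clock: 3.12
ee_pos: [456.1, -242.4, 63.2]
tool_rot: [2.856, 1.303, 0.002]
ft_force: [-2.9, 0.3, 6.4]
width: 0.556
gripper_force: 52.0
```

Call:
{"name": "move_arm", "arguments": {
  "steps": [
    [0,0,0.5,0,0,0,0],
    [0,0,0.9,0,0,0,0],
    [0,0,1,0,0,0,0],
    [0.09,0.98,0,0,0,0,0],
    [0.09,1,0,0,0,0,0],
    [0.09,1,0,0,0,0,0],
    [0.09,1,0,0,0,0,0],
    [0.09,1,0,0,0,0,0],
    [0.09,1,0,0,0,0,0],
    [0.09,1,0,0,0,0,0],
    [0.09,1,0,0,0,0,0],
    [0.09,1,0,0,0,0,0],
    [0.09,1,0,0,0,0,0],
    [0,0,0,0,0,0,0],
    [0,0,0,0,0,0,0],
    [0,0,-0.8,0,0,0,0],
    [0,0,-0.8,0,0,0,0],
    [0,0,-0.5,0,0,0,0],
    [0,0,-0.2,0,0,0,0],
    [0,0,0,0,0,0,0]
  ]
}}

```text
clock: 4.78
ee_pos: [477.3, 6.7, 63.9]
tool_rot: [2.859, 1.302, -0.003]
ft_force: [-0.0, 0.8, -3.6]
width: 0.553
gripper_force: 53.0
```

```bash
python3 - <<'E'
from h import *
snap('side','s1'); im=cv2.imread('pics/s1.png'); cv2.imwrite('pics/s1c.png',cv2.resize(im[80:260,200:460],(780,540),interpolation=cv2.INTER_CUBIC))
s=observe();print(s['ee_pos'],s['ft_force'],s['width'])
E
```

```text
[477.91197385   6.7538152   64.24744039] [-0.04320058  0.04831015 -2.48872405] 0.5522440703486422
```

View pics/s1c.png

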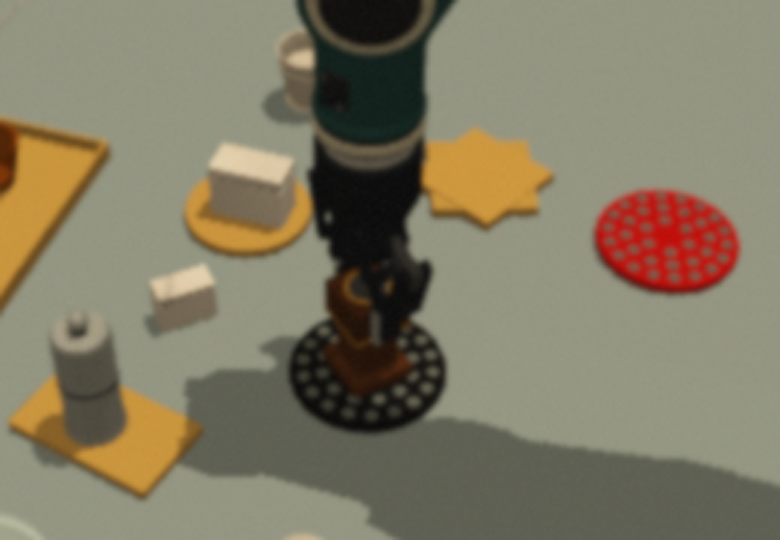

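The burner is upright over the middle of the trivet (crop 370,370). The star is now empty. I'll touch down and release.

Call:
{"name": "move_arm", "arguments": {
  "steps": [
    [0,0,-0.06,0,0,0,0],
    [0,0,0,0,0,0,0],
    [0,0,0,0,0,0,60],
    [0,0,0,0,0,0,70],
    [0,0,0,0,0,0,85],
    [0,0,0,0,0,0,85],
    [0,0,0,0,0,0,85],
    [0,0,0.8,0,0,0,85],
    [0,0,1,0,0,0,85],
    [0,0,1,0,0,0,85],
    [0,0,1,0,0,0,85],
    [0,0,1,0,0,0,85],
    [0,0,1,0,0,0,85],
    [0,0,1,0,0,0,85]
  ]
}}

```text
clock: 6.0
ee_pos: [477.6, 7.9, 233.9]
tool_rot: [2.858, 1.304, 0.0]
ft_force: [1.0, -0.8, 0.4]
width: 0.991
gripper_force: 0.0
```

Call:
{"name": "move_arm", "arguments": {
  "steps": [
    [-0.12,0.94,0,0,0,0,85],
    [-0.12,0.94,0,0,0,0,85],
    [-0.12,0.94,0,0,0,0,85],
    [-0.12,0.94,0,0,0,0,85],
    [-0.12,0.94,0,0,0,0,85],
    [-0.12,0.94,0,0,0,0,85],
    [-0.12,0.94,0,0,0,0,85],
    [-0.12,0.94,0,0,0,0,85],
    [-0.12,0.94,0,0,0,0,85],
    [-0.12,0.94,0,0,0,0,85],
    [0,0,0,0,0,0,85],
    [0,0,0,0,0,0,85],
    [0,0,0,0,0,0,85]
  ]
}}

```text
clock: 7.08
ee_pos: [447.8, 242.0, 232.3]
tool_rot: [2.858, 1.304, -0.001]
ft_force: [0.5, -0.9, 0.2]
width: 0.994
gripper_force: 0.0
```

```bash
python3 - <<'E'
from h import *
snap('wrist','w2'); C=load('w2'); P,c=cloud(C); s=observe()
print(s['ee_pos'].round(1),s['q'].round(2))
print('jar cap',rect(near(P,447,241,60,60,85)),'foot',cv2.minEnclosingCircle(near(P,447,241,50,16,24)[:,:2].astype(np.float32)))
gold=(c[:,0]>c[:,2]+70)&(c[:,1]>c[:,2]+30);print('sq',rect(near(P[gold],444,242,85,6,14)))
snap('scene','sc2');P,c=cloud(load('sc2'));print('burner',rect(near(P,477,7,60,90,105)))
gold=(c[:,0]>c[:,2]+70)&(c[:,1]>c[:,2]+30);q=near(P[gold],455,-240,85,6,14);print('star',cv2.minEnclosingCircle(q[:,:2].astype(np.float32)))
E
```

```text
[448.  241.6 232.4] [-0.12  0.28 -0.51  1.92  0.16  0.99 -1.43]
jar cap [444.9 235.2  42.8  42.8   3.9] foot ((445.09405517578125, 235.74122619628906), 34.794925689697266)
sq [444.3 239.4  93.   95.2  15.9]
burner [479.    7.4  51.3  48.2  46.1]
star ((454.8586730957031, -243.53524780273438), 64.25910186767578)
```

View pics/w2.png

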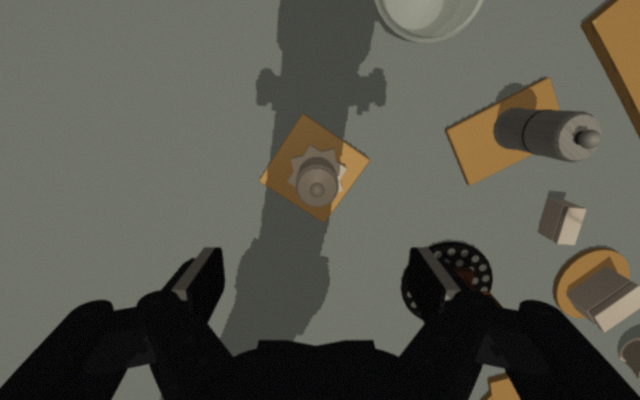

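The wrist view shows the jar at (316,180), between the fingers. Correcting for a wrist-camera bias of about 3 mm, the jar is at about (445,239). Descend and grip.

Call:
{"name": "move_arm", "arguments": {
  "steps": [
    [-0.1,-0.1,-0.9,0,0,0,85],
    [0,0,-1,0,0,0,85],
    [0,0,-1,0,0,0,85],
    [0,0,-1,0,0,0,85],
    [0,0,-1,0,0,0,85],
    [0,0,-1,0,0,0,85],
    [0,0,-1,0,0,0,85],
    [0,0,-1,0,0,0,85],
    [0,0,0,0,0,0,85],
    [0,0,0,0,0,0,0],
    [0,0,0,0,0,0,0],
    [0,0,0,0,0,0,0],
    [0,0,0,0,0,0,0],
    [0,0,0,0,0,0,0],
    [0,0,0,0,0,0,0],
    [0,0,0,0,0,0,0],
    [0,0,0,0,0,0,0]
  ]
}}

```text
clock: 8.6
ee_pos: [446.7, 240.6, 37.0]
tool_rot: [2.858, 1.303, 0.005]
ft_force: [-1.4, -0.9, 6.1]
width: 0.502
gripper_force: 50.4
```

Call:
{"name": "move_arm", "arguments": {
  "steps": [
    [0,0,0.5,0,0,0,0],
    [0,0,0.9,0,0,0,0],
    [0,0,1,0,0,0,0],
    [0,0,1,0,0,0,0],
    [0,0,1,0,0,0,0],
    [0,0,1,0,0,0,0],
    [0,0,0,0,0,0,0]
  ]
}}

```text
clock: 9.18
ee_pos: [447.7, 241.9, 175.7]
tool_rot: [2.858, 1.304, 0.015]
ft_force: [0.6, 1.1, -2.0]
width: 0.502
gripper_force: 51.5
```

Call:
{"name": "move_arm", "arguments": {
  "steps": [
    [0.02,-0.8,0,0,0,0,0],
    [0.02,-1,0,0,0,0,0],
    [0.02,-1,0,0,0,0,0],
    [0.02,-1,0,0,0,0,0],
    [0.02,-1,0,0,0,0,0],
    [0.02,-1,0,0,0,0,0],
    [0.02,-1,0,0,0,0,0],
    [0.02,-1,0,0,0,0,0],
    [0.02,-1,0,0,0,0,0],
    [0.02,-1,0,0,0,0,0],
    [0.02,-1,0,0,0,0,0],
    [0.02,-1,0,0,0,0,0],
    [0.02,-1,0,0,0,0,0],
    [0.02,-1,0,0,0,0,0],
    [0.02,-1,0,0,0,0,0],
    [0.02,-1,0,0,0,0,0],
    [0.02,-1,0,0,0,0,0],
    [0.02,-1,0,0,0,0,0],
    [0.02,-0.97,0,0,0,0,0],
    [0,-0.5,0,0,0,0,0]
  ]
}}

```text
clock: 10.85
ee_pos: [453.9, -244.5, 170.0]
tool_rot: [2.86, 1.299, -0.001]
ft_force: [-0.4, -0.5, -3.0]
width: 0.506
gripper_force: 51.6
```

Call:
{"name": "move_arm", "arguments": {
  "steps": [
    [0,0,0,0,0,0,0],
    [0,0,0,0,0,0,0],
    [0,0,-1,0,0,0,0],
    [0,0,-1,0,0,0,0],
    [0,0,-1,0,0,0,0],
    [0,0,-1,0,0,0,0],
    [0,0,-0.8,0,0,0,0],
    [0,0,-0.4,0,0,0,0],
    [0,0,0,0,0,0,0],
    [0,0,0,0,0,0,0]
  ]
}}

```text
clock: 11.68
ee_pos: [455.3, -240.4, 40.4]
tool_rot: [-2.857, -1.306, -0.0]
ft_force: [-0.2, -0.7, -1.2]
width: 0.504
gripper_force: 52.2
```

```bash
python3 - <<'E'
from h import *
c=snap('side','s2'); im=cv2.imread('pics/s2.png'); cv2.imwrite('pics/s2c.png',cv2.resize(im[80:240,260:460],(750,600),interpolation=cv2.INTER_CUBIC))
s=observe();print(s['ee_pos'],s['ft_force'],s['width']);P,_=cloud(c);print('jar',rect(near(P,455,-242,50,14,24)))
E
```

```text
[ 455.80096481 -241.01172173   40.99477465] [ 0.40815933  0.16319747 -2.94909593] 0.49979116744882124
jar [ 453.9 -231.3   55.4   75.8   81.8]
```

View pics/s2c.png

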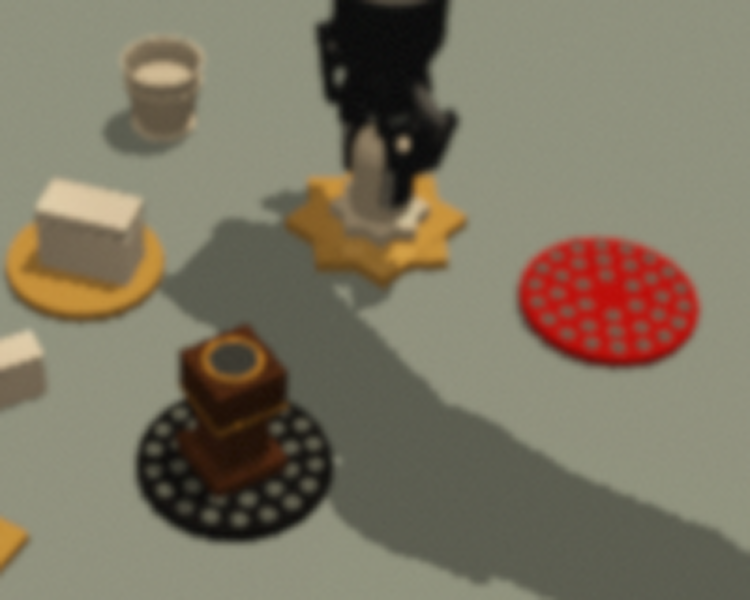

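The jar hangs upright over the centre of the star (378,222), about 4 mm up. Set it down, release, and go back for the burner.

Call:
{"name": "move_arm", "arguments": {
  "steps": [
    [0,0,-0.1,0,0,0,0],
    [0,0,-0.06,0,0,0,0],
    [0,0,0,0,0,0,0],
    [0,0,0,0,0,0,0],
    [0,0,0,0,0,0,55],
    [0,0,0,0,0,0,65],
    [0,0,0,0,0,0,85],
    [0,0,0,0,0,0,85],
    [0,0,0,0,0,0,85],
    [0,0,0.8,0,0,0,85],
    [0,0,1,0,0,0,85],
    [0,0,1,0,0,0,85],
    [0,0,1,0,0,0,85],
    [0,0,1,0,0,0,85],
    [0,0,1,0,0,0,85]
  ]
}}

```text
clock: 12.98
ee_pos: [454.6, -241.3, 182.2]
tool_rot: [-2.858, -1.304, 0.0]
ft_force: [-0.4, 0.2, -0.2]
width: 0.995
gripper_force: 0.0
```

Call:
{"name": "move_arm", "arguments": {
  "steps": [
    [0.09,0.9,0,0,0,0,85],
    [0.09,1,0,0,0,0,85],
    [0.09,1,0,0,0,0,85],
    [0.09,1,0,0,0,0,85],
    [0.09,1,0,0,0,0,85],
    [0.09,1,0,0,0,0,85],
    [0.09,1,0,0,0,0,85],
    [0.09,1,0,0,0,0,85],
    [0.09,1,0,0,0,0,85],
    [0.09,1,0,0,0,0,85],
    [0,0,0,0,0,0,85],
    [0,0,0,0,0,0,85],
    [0,0,0,0,0,0,85]
  ]
}}

```text
clock: 14.07
ee_pos: [477.2, 5.4, 180.9]
tool_rot: [2.858, 1.304, -0.001]
ft_force: [-0.5, -0.4, 0.3]
width: 0.999
gripper_force: 0.0
```

```bash
python3 - <<'E'
from h import *
for n in ['scene','side']:
    P,c=cloud(snap(n,n+'3'));print(n,'jar foot',cv2.minEnclosingCircle(near(P,455,-242,45,15,24)[:,:2].astype(np.float32)),'top z',near(P,455,-242,45,15,140)[:,2].max())
P,c=cloud(snap('wrist','w3'));print('burner',rect(near(P,478,7,60,90,105)));s=observe();print(s['ee_pos'],s['tool_rot'])
E
```

```text
scene jar foot ((460.28863525390625, -238.0328369140625), 38.25245666503906) top z 91.63986434737672
side jar foot ((452.2362060546875, -244.4473419189453), 35.17759323120117) top z 94.47273751429543
burner [478.3   5.7  47.7  48.1  49. ]
[477.25773637   4.71743136 180.94144908] [ 2.85924621e+00  1.30087459e+00 -6.83629388e-04]
```

Call:
{"name": "move_arm", "arguments": {
  "steps": [
    [0.04,0.1,-0.8,0,0,0,85],
    [0,0,-1,0,0,0,85],
    [0,0,-1,0,0,0,85],
    [0,0,-1,0,0,0,85],
    [0,0,-0.9,0,0,0,85],
    [0,0,0,0,0,0,85],
    [0,0,0,0,0,0,0],
    [0,0,0,0,0,0,0],
    [0,0,0,0,0,0,0],
    [0,0,0,0,0,0,0],
    [0,0,0,0,0,0,0],
    [0,0,0,0,0,0,0],
    [0,0,0,0,0,0,0],
    [0,0,0,0,0,0,0]
  ]
}}

```text
clock: 15.38
ee_pos: [479.6, 8.5, 65.2]
tool_rot: [2.857, 1.303, 0.004]
ft_force: [-2.0, 0.1, 7.6]
width: 0.557
gripper_force: 52.7
```

Call:
{"name": "move_arm", "arguments": {
  "steps": [
    [0,0,0.5,0,0,0,0],
    [0,0,0.9,0,0,0,0],
    [0,0,1,0,0,0,0],
    [-0.14,0.94,0,0,0,-0.57,0],
    [-0.14,0.94,0,0,0,-0.57,0],
    [-0.14,0.94,0,0,0,-0.57,0],
    [-0.14,0.94,0,0,0,-0.57,0],
    [-0.14,0.94,0,0,0,-0.57,0],
    [-0.14,0.94,0,0,0,-0.57,0],
    [-0.14,0.94,0,0,0,-0.57,0],
    [-0.14,0.94,0,0,0,-0.57,0],
    [-0.14,0.94,0,0,0,-0.57,0],
    [-0.14,0.94,0,0,0,-0.57,0],
    [0,0,0,0,0,0,0],
    [0,0,0,0,0,0,0],
    [0,0,-0.8,0,0,0,0],
    [0,0,-0.8,0,0,0,0],
    [0,0,-0.5,0,0,0,0],
    [0,0,-0.2,0,0,0,0],
    [0,0,0,0,0,0,0]
  ]
}}

```text
clock: 17.05
ee_pos: [443.2, 242.1, 65.9]
tool_rot: [3.114, 0.404, -0.002]
ft_force: [-0.5, -0.2, -2.2]
width: 0.55
gripper_force: 53.0
```

Call:
{"name": "move_arm", "arguments": {
  "steps": [
    [0,0,0,0,0,0,0],
    [0,0,0,0,0,0,0]
  ]
}}

```text
clock: 17.22
ee_pos: [443.9, 242.9, 66.5]
tool_rot: [3.115, 0.405, 0.001]
ft_force: [0.2, 0.5, -3.0]
width: 0.557
gripper_force: 53.0
```

```bash
python3 - <<'E'
from h import *
c=snap('scene','s4'); im=cv2.imread('pics/s4.png'); cv2.imwrite('pics/s4c.png',cv2.resize(im[130:330,300:500],(600,600),interpolation=cv2.INTER_CUBIC))
E
```

```text
(no output)
```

View pics/s4c.png

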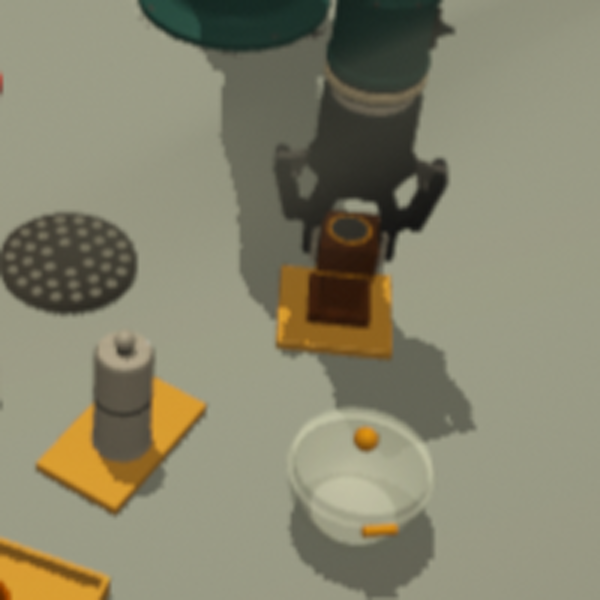

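The burner sits over the centre of the square (crop 340,310). Set it down, release, and go on to the grinder.

Call:
{"name": "move_arm", "arguments": {
  "steps": [
    [0,0,-0.07,0,0,0,0],
    [0,0,0,0,0,0,0],
    [0,0,0,0,0,0,60],
    [0,0,0,0,0,0,70],
    [0,0,0,0,0,0,85],
    [0,0,0,0,0,0,85],
    [0,0,0,0,0,0,85],
    [0,0,0.8,0,0,0,85],
    [0,0,1,0,0,0,85],
    [0,0,1,0,0,0,85],
    [0,0,1,0,0,0,85],
    [0,0,1,0,0,0,85],
    [0,0,1,0,0,0,85],
    [0,0,1,0,0,0,85]
  ]
}}

```text
clock: 18.43
ee_pos: [443.1, 243.4, 235.5]
tool_rot: [-3.115, -0.406, -0.0]
ft_force: [-0.7, 0.8, 0.3]
width: 0.998
gripper_force: 0.0
```

Call:
{"name": "move_arm", "arguments": {
  "steps": [
    [0.92,-0.5,0,0,0,0,85],
    [0.92,-0.5,0,0,0,0,85],
    [0.92,-0.5,0,0,0,0,85],
    [0.92,-0.5,0,0,0,0,85],
    [0.92,-0.5,0,0,0,0,85],
    [0.92,-0.5,0,0,0,0,85],
    [0.92,-0.5,0,0,0,0,85],
    [0.92,-0.5,0,0,0,0,85],
    [0.92,-0.5,0,0,0,0,85],
    [0,0,0,0,0,0,85],
    [0,0,0,0,0,0,85],
    [0,0,0,0,0,0,85]
  ]
}}

```text
clock: 19.43
ee_pos: [649.6, 131.6, 233.8]
tool_rot: [-3.115, -0.407, 0.002]
ft_force: [0.3, 0.3, -0.6]
width: 0.997
gripper_force: 0.0
```

```bash
python3 - <<'E'
from h import *
P,c=cloud(snap('wrist','w5'));s=observe();print(s['ee_pos'],s['tool_rot'],s['q'].round(2))
print('grinder',rect(near(P,652,130,40,104,114)))
gold=(c[:,0]>c[:,2]+70)&(c[:,1]>c[:,2]+30);print('obl',rect(near(P[gold],645,128,85,6,14)))
P,c=cloud(snap('side','s5'));print('burner',rect(near(P,444,242,60,90,105)))
E
```

```text
[649.37758794 132.05838501 234.02060352] [-3.11433829e+00 -4.08147337e-01  1.62708925e-03] [-0.07  0.51 -0.25  1.55  0.13  1.1  -1.67]
grinder [652.8 126.2  43.2  44.   10.5]
obl [645.8 124.5  74.2 128.2  77.4]
burner [441.8 244.7  48.2  50.5  14.9]
```

View pics/w5.png

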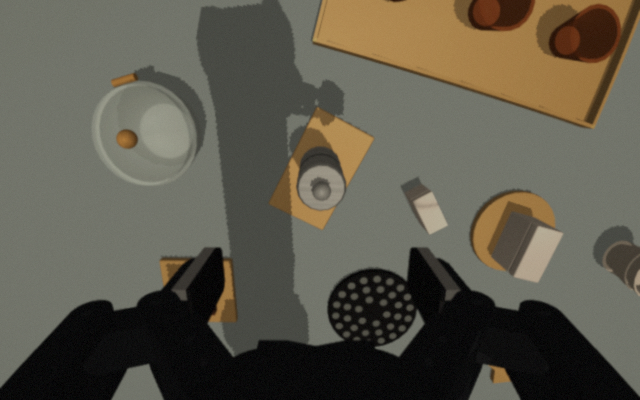

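The wrist view shows the grinder's top at (321,187), midway between the fingers. Descend and grip.

Call:
{"name": "move_arm", "arguments": {
  "steps": [
    [0.1,-0.08,-0.7,0,0,0,85],
    [0,0,-1,0,0,0,85],
    [0,0,-1,0,0,0,85],
    [0,0,-1,0,0,0,85],
    [0,0,-1,0,0,0,85],
    [0,0,-1,0,0,0,85],
    [0,0,-1,0,0,0,85],
    [0,0,0,0,0,0,85],
    [0,0,0,0,0,0,0],
    [0,0,0,0,0,0,0],
    [0,0,0,0,0,0,0],
    [0,0,0,0,0,0,0],
    [0,0,0,0,0,0,0],
    [0,0,0,0,0,0,0],
    [0,0,0,0,0,0,0],
    [0,0,0,0,0,0,0]
  ]
}}

```text
clock: 20.87
ee_pos: [654.3, 129.3, 69.3]
tool_rot: [-3.115, -0.406, -0.006]
ft_force: [-1.7, -0.1, 6.6]
width: 0.516
gripper_force: 51.0
```

Call:
{"name": "move_arm", "arguments": {
  "steps": [
    [0,0,0.5,0,0,0,0],
    [0,0,0.9,0,0,0,0],
    [0,0,1,0,0,0,0],
    [-0.7,-0.49,0,0,0,0,0],
    [-0.9,-0.62,0,0,0,0,0],
    [-0.9,-0.62,0,0,0,0,0],
    [-0.9,-0.62,0,0,0,0,0],
    [-0.9,-0.62,0,0,0,0,0],
    [-0.9,-0.62,0,0,0,0,0],
    [-0.9,-0.62,0,0,0,0,0],
    [-0.7,-0.49,0,0,0,0,0],
    [-0.27,-0.19,0,0,0,0,0],
    [0,0,0,0,0,0,0],
    [0,0,0,0,0,0,0],
    [0,0,-0.8,0,0,0,0],
    [0,0,-0.8,0,0,0,0],
    [0,0,-0.5,0,0,0,0],
    [0,0,-0.2,0,0,0,0],
    [0,0,0,0,0,0,0],
    [0,0,0,0,0,0,0]
  ]
}}

```text
clock: 22.53
ee_pos: [477.6, 7.8, 69.5]
tool_rot: [-3.115, -0.408, -0.002]
ft_force: [0.1, 0.3, -2.9]
width: 0.512
gripper_force: 51.3
```

```bash
python3 - <<'E'
from h import *
c=snap('side','s6'); im=cv2.imread('pics/s6.png'); cv2.imwrite('pics/s6c.png',cv2.resize(im[100:250,230:430],(800,600),interpolation=cv2.INTER_CUBIC))
s=observe();print(s['ee_pos'],s['ft_force'])
E
```

```text
[477.36885223   7.68437316  69.60475933] [ 0.63930379 -0.34165953 -3.48185252]
```

View pics/s6c.png

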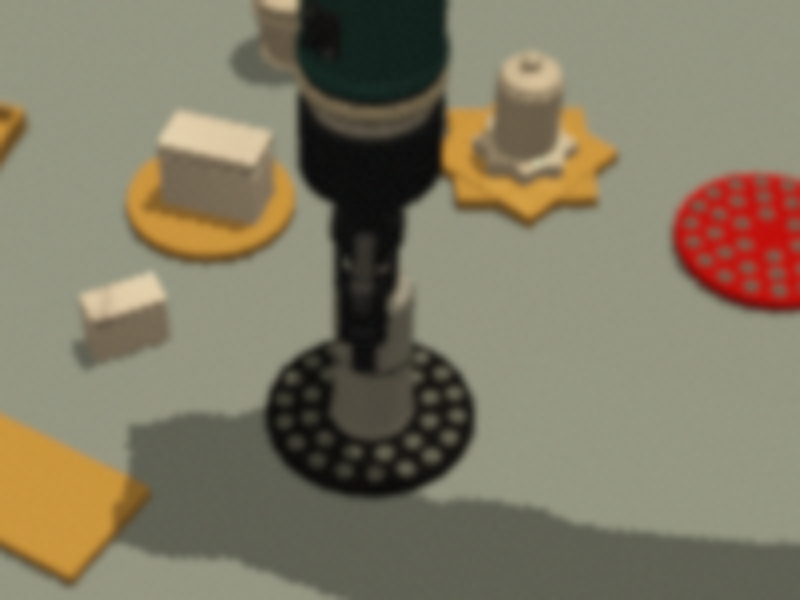

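The grinder is upright over the trivet's middle (370,410), and the jar stands well on the star. Release and go to the large box.

Call:
{"name": "move_arm", "arguments": {
  "steps": [
    [0,0,-0.06,0,0,0,0],
    [0,0,0,0,0,0,0],
    [0,0,0,0,0,0,55],
    [0,0,0,0,0,0,65],
    [0,0,0,0,0,0,85],
    [0,0,0,0,0,0,85],
    [0,0,0,0,0,0,85],
    [0,0,0.8,0,0,0,85],
    [0,0,1,0,0,0,85],
    [0,0,1,0,0,0,85],
    [0,0,1,0,0,0,85],
    [0,0,1,0,0,0,85],
    [0,0,1,0,0,0,85],
    [0,0,0.9,0,0,0,85]
  ]
}}

```text
clock: 23.75
ee_pos: [476.1, 6.8, 236.9]
tool_rot: [3.115, 0.406, 0.001]
ft_force: [0.1, 0.7, 0.2]
width: 0.998
gripper_force: 0.0
```

Call:
{"name": "move_arm", "arguments": {
  "steps": [
    [0.75,-0.71,0,0,0,-0.34,85],
    [0.75,-0.71,0,0,0,-0.34,85],
    [0.75,-0.71,0,0,0,-0.34,85],
    [0.75,-0.71,0,0,0,-0.34,85],
    [0.75,-0.71,0,0,0,-0.34,85],
    [0.75,-0.71,0,0,0,-0.34,85],
    [0.75,-0.71,0,0,0,-0.34,85],
    [0.75,-0.71,0,0,0,-0.34,85],
    [0,0,0,0,0,0,85],
    [0,0,0,0,0,0,85],
    [0,0,0,0,0,0,85]
  ]
}}

```text
clock: 24.67
ee_pos: [625.5, -134.4, 234.8]
tool_rot: [-3.141, 0.039, 0.002]
ft_force: [-0.9, 0.7, -0.5]
width: 0.996
gripper_force: 0.0
```

```bash
python3 - <<'E'
from h import *
P,c=cloud(snap('wrist','w7'));s=observe();print(s['ee_pos'],s['tool_rot'],s['q'].round(2))
print('box',rect(near(P,628,-134,60,58,70)))
gold=(c[:,0]>c[:,2]+70)&(c[:,1]>c[:,2]+30);print('rnd',cv2.minEnclosingCircle(near(P[gold],634,-134,75,6,14)[:,:2].astype(np.float32)))
P,c=cloud(snap('scene','s7'));print('grinder',rect(near(P,477,7,40,106,114)))
E
```

```text
[ 625.46989355 -134.05873368  235.05557688] [-3.14061519e+00  3.78677298e-02  1.47356223e-03] [ 0.26  0.45 -0.14  1.62  0.07  1.07 -1.49]
box [ 627.7 -136.8   33.5   66.5   89.4]
rnd ((633.2871704101562, -138.28855895996094), 53.977020263671875)
grinder [477.9   9.6  41.7  41.7  40.1]
```

View pics/w7.png

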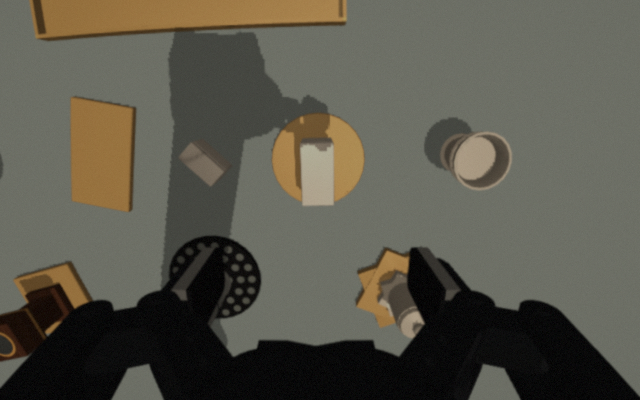

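The wrist view shows the large box at (317,172), square to the fingers and centred between them. Descend and grip.

Call:
{"name": "move_arm", "arguments": {
  "steps": [
    [0.1,0,-0.6,0,0,0,85],
    [0,0,-1,0,0,0,85],
    [0,0,-1,0,0,0,85],
    [0,0,-1,0,0,0,85],
    [0,0,-1,0,0,0,85],
    [0,0,-1,0,0,0,85],
    [0,0,-1,0,0,0,85],
    [0,0,-1,0,0,0,85],
    [0,0,-0.75,0,0,0,85],
    [0,0,0,0,0,0,85],
    [0,0,0,0,0,0,0],
    [0,0,0,0,0,0,0],
    [0,0,0,0,0,0,0],
    [0,0,0,0,0,0,0],
    [0,0,0,0,0,0,0],
    [0,0,0,0,0,0,0],
    [0,0,0,0,0,0,0],
    [0,0,0,0,0,0,0],
    [0,0,0,0,0,0,0]
  ]
}}

```text
clock: 26.35
ee_pos: [629.9, -135.4, 28.4]
tool_rot: [3.141, -0.04, 0.005]
ft_force: [-0.2, 0.3, 5.7]
width: 0.393
gripper_force: 50.9
```

Call:
{"name": "move_arm", "arguments": {
  "steps": [
    [0,0,0.5,0,0,0,0],
    [0,0,0.9,0,0,0,0],
    [0,0,1,0,0,0,0],
    [0,0,0.8,0,0,0,0],
    [0.06,0.88,0,0,0,-0.16,0],
    [0.06,0.88,0,0,0,-0.16,0],
    [0.06,0.88,0,0,0,-0.16,0],
    [0.06,0.88,0,0,0,-0.16,0],
    [0.06,0.88,0,0,0,-0.16,0],
    [0.06,0.88,0,0,0,-0.16,0],
    [0.06,0.88,0,0,0,-0.16,0],
    [0.06,0.88,0,0,0,-0.16,0],
    [0.06,0.88,0,0,0,-0.16,0],
    [0.06,0.88,0,0,0,-0.16,0],
    [0.06,0.88,0,0,0,-0.16,0],
    [0.06,0.84,0,0,0,-0.16,0]
  ]
}}

```text
clock: 27.68
ee_pos: [646.3, 129.0, 107.2]
tool_rot: [-3.121, 0.356, 0.0]
ft_force: [1.7, 0.3, -1.7]
width: 0.389
gripper_force: 50.0
```

Call:
{"name": "move_arm", "arguments": {
  "steps": [
    [0,0,0,0,0,0,0],
    [0,0,0,0,0,0,0],
    [0,0,-0.8,0,0,0,0],
    [0,0,-0.9,0,0,0,0],
    [0,0,-0.8,0,0,0,0],
    [0,0,-0.5,0,0,0,0],
    [0,0,-0.1,0,0,0,0],
    [0,0,0,0,0,0,0],
    [0,0,0,0,0,0,0]
  ]
}}

```text
clock: 28.43
ee_pos: [647.0, 126.8, 29.4]
tool_rot: [3.121, -0.357, 0.001]
ft_force: [0.0, -0.3, -1.6]
width: 0.391
gripper_force: 49.9
```

```bash
python3 - <<'E'
from h import *
c=snap('scene','s8'); im=cv2.imread('pics/s8.png'); cv2.imwrite('pics/s8c.png',cv2.resize(im[180:330,250:450],(800,600),interpolation=cv2.INTER_CUBIC))
s=observe();print(s['ee_pos'],s['ft_force'],s['tool_rot'])
E
```

```text
[647.08518455 127.11566585  29.60100581] [-0.14815436 -0.15086647 -0.9838188 ] [-3.12124107e+00  3.56604483e-01 -1.38171849e-03]
```

View pics/s8c.png

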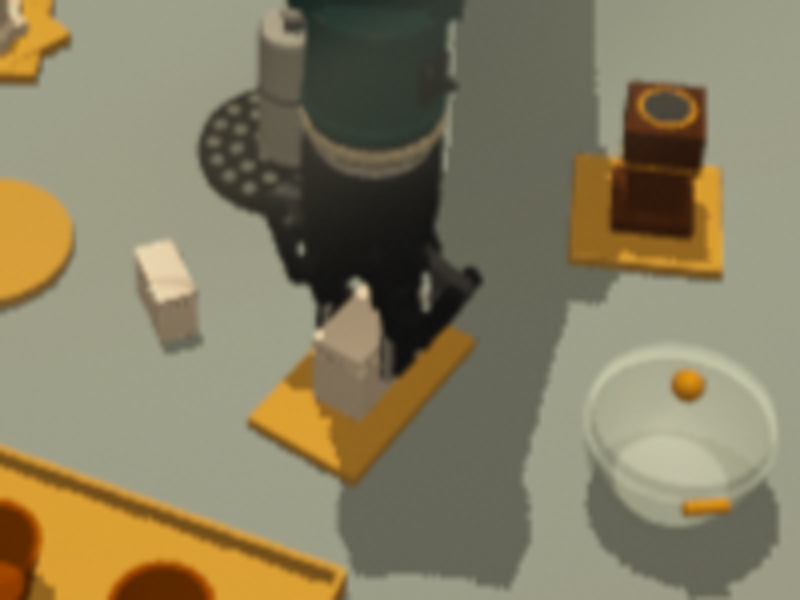

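The box hangs aligned over the middle of the oblong (350,370); the burner is well placed on the square. Release and fetch the grinder.

Call:
{"name": "move_arm", "arguments": {
  "steps": [
    [0,0,-0.06,0,0,0,0],
    [0,0,0,0,0,0,0],
    [0,0,0,0,0,0,45],
    [0,0,0,0,0,0,60],
    [0,0,0,0,0,0,85],
    [0,0,0,0,0,0,85],
    [0,0,0,0,0,0,85],
    [0,0,0.8,0,0,0,85],
    [0,0,1,0,0,0,85],
    [0,0,1,0,0,0,85],
    [0,0,1,0,0,0,85],
    [0,0,1,0,0,0,85],
    [0,0,1,0,0,0,85],
    [0,0,1,0,0,0,85],
    [0,0,1,0,0,0,85]
  ]
}}

```text
clock: 29.73
ee_pos: [646.4, 127.8, 223.8]
tool_rot: [3.121, -0.355, -0.0]
ft_force: [0.3, -0.1, 0.9]
width: 0.995
gripper_force: 0.0
```

Call:
{"name": "move_arm", "arguments": {
  "steps": [
    [-0.85,-0.6,0,0,0,0,85],
    [-0.85,-0.6,0,0,0,0,85],
    [-0.85,-0.6,0,0,0,0,85],
    [-0.85,-0.6,0,0,0,0,85],
    [-0.85,-0.6,0,0,0,0,85],
    [-0.85,-0.6,0,0,0,0,85],
    [-0.85,-0.6,0,0,0,0,85],
    [-0.85,-0.6,0,0,0,0,85],
    [0,0,0,0,0,0,85],
    [0,0,0,0,0,0,85],
    [0,0,0,0,0,0,85]
  ]
}}

```text
clock: 30.65
ee_pos: [477.4, 8.2, 223.1]
tool_rot: [-3.121, 0.355, -0.002]
ft_force: [0.5, -0.6, -0.2]
width: 0.999
gripper_force: 0.0
```

```bash
python3 - <<'E'
from h import *
P,c=cloud(snap('wrist','w9'));s=observe();print(s['ee_pos'],s['q'].round(2))
print('grinder',rect(near(P,477,7,40,104,114)))
P,c=cloud(snap('scene','s9'));print('box',rect(near(P,645,128,60,58,70)))
E
```

```text
[477.50947138   8.43712421 222.8584444 ] [-0.    0.19 -0.1   2.02  0.02  0.93 -1.91]
grinder [474.8   5.1  43.8  44.   14.6]
box [646.7 129.3  35.6  68.1  77. ]
```

Box is well placed. Now grip the grinder (z 67).

Call:
{"name": "move_arm", "arguments": {
  "steps": [
    [-0.08,0,-0.3,0,0,0,85],
    [0,0,-1,0,0,0,85],
    [0,0,-1,0,0,0,85],
    [0,0,-1,0,0,0,85],
    [0,0,-1,0,0,0,85],
    [0,0,-1,0,0,0,85],
    [0,0,-0.9,0,0,0,85],
    [0,0,0,0,0,0,85],
    [0,0,0,0,0,0,0],
    [0,0,0,0,0,0,0],
    [0,0,0,0,0,0,0],
    [0,0,0,0,0,0,0],
    [0,0,0,0,0,0,0],
    [0,0,0,0,0,0,0],
    [0,0,0,0,0,0,0],
    [0,0,0,0,0,0,0]
  ]
}}

```text
clock: 32.08
ee_pos: [475.8, 7.7, 69.0]
tool_rot: [-3.121, 0.356, -0.005]
ft_force: [-0.8, -0.2, 7.0]
width: 0.512
gripper_force: 50.8
```

Call:
{"name": "move_arm", "arguments": {
  "steps": [
    [0,0,0.5,0,0,0,0],
    [0,0,0.9,0,0,0,0],
    [0,0,1,0,0,0,0],
    [0.7,-0.63,0,0,0,0,0],
    [0.7,-0.63,0,0,0,0,0],
    [0.7,-0.63,0,0,0,0,0],
    [0.7,-0.63,0,0,0,0,0],
    [0.7,-0.63,0,0,0,0,0],
    [0.7,-0.63,0,0,0,0,0],
    [0.7,-0.63,0,0,0,0,0],
    [0.7,-0.63,0,0,0,0,0],
    [0.7,-0.63,0,0,0,0,0],
    [0,0,0,0,0,0,0],
    [0,0,0,0,0,0,0],
    [0,0,-0.8,0,0,0,0],
    [0,0,-0.8,0,0,0,0],
    [0,0,-0.5,0,0,0,0],
    [0,0,-0.2,0,0,0,0],
    [0,0,0,0,0,0,0],
    [0,0,0,0,0,0,0]
  ]
}}

```text
clock: 33.75
ee_pos: [632.1, -133.4, 70.4]
tool_rot: [-3.121, 0.354, -0.0]
ft_force: [1.1, -0.9, -3.0]
width: 0.516
gripper_force: 51.5
```

```bash
python3 - <<'E'
from h import *
c=snap('side','s10'); im=cv2.imread('pics/s10.png'); cv2.imwrite('pics/s10c.png',cv2.resize(im[80:230,200:400],(800,600),interpolation=cv2.INTER_CUBIC))
s=observe();print(s['ee_pos'],s['ft_force'])
E
```

```text
[ 632.23547835 -133.56731307   70.50968205] [ 0.06648628 -0.28547729 -2.68781181]
```

View pics/s10c.png

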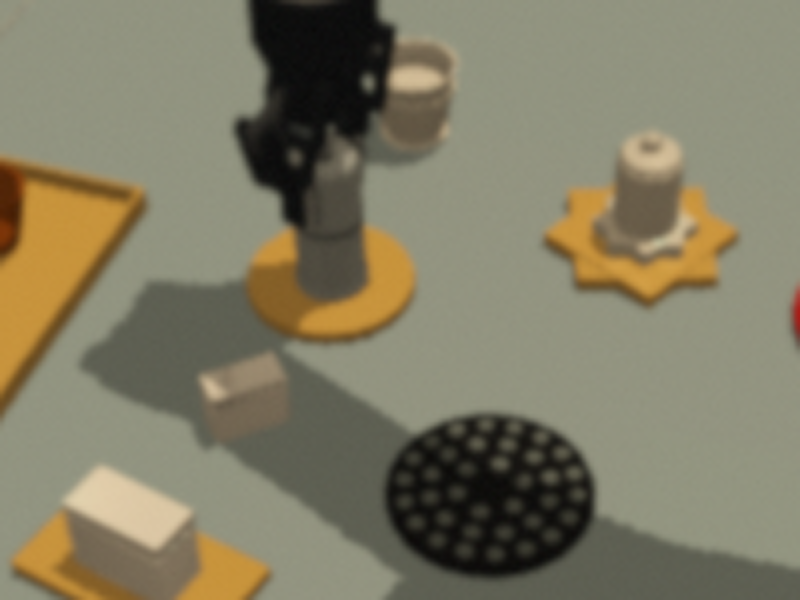

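The grinder is upright over the middle of the round stand (330,275). Set it down, release, retreat upward and check.

Call:
{"name": "move_arm", "arguments": {
  "steps": [
    [0,0,-0.07,0,0,0,0],
    [0,0,0,0,0,0,0],
    [0,0,0,0,0,0,55],
    [0,0,0,0,0,0,65],
    [0,0,0,0,0,0,85],
    [0,0,0,0,0,0,85],
    [0,0,0,0,0,0,85],
    [0,0,0.8,0,0,0,85],
    [0,0,1,0,0,0,85],
    [0,0,1,0,0,0,85],
    [0,0,1,0,0,0,85],
    [0,0,1,0,0,0,85],
    [0,0,1,0,0,0,85],
    [0,0,1,0,0,0,85],
    [0,0,0,0,0,0,85],
    [0,0,0,0,0,0,85]
  ]
}}

```text
clock: 35.13
ee_pos: [633.0, -134.1, 240.3]
tool_rot: [3.121, -0.355, 0.006]
ft_force: [-0.2, 0.5, -1.1]
width: 0.997
gripper_force: 0.0
```

```bash
python3 - <<'E'
from h import *
for n in ['scene','side']:
    P,c=cloud(snap(n,n+'9')); gold=(c[:,0]>c[:,2]+70)&(c[:,1]>c[:,2]+30)
    f=lambda x,y,a,b,r=45: cv2.minEnclosingCircle(near(P,x,y,r,a,b)[:,:2].astype(np.float32))
    print(n,'grinder',f(634,-134,104,114),'jar foot',f(455,-242,15,24),'burner',rect(near(P,444,242,60,90,105)),'box',rect(near(P,645,128,60,58,70)))
    print('round',cv2.minEnclosingCircle(near(P[gold],634,-134,75,6,14)[:,:2].astype(np.float32)))
    q=near(P,650,312,75,24,105);print('bowl',q.min(0),q.max(0))
E
```

```text
scene grinder ((631.6754760742188, -132.52090454101562), 23.59918975830078) jar foot ((453.8100891113281, -243.73208618164062), 35.974246978759766) burner [442.6 243.7  53.1  47.   14.7] box [645.5 129.5  35.1  69.   77.2]
round ((634.1629028320312, -135.99099731445312), 56.111289978027344)
bowl [595.22662931 259.02775058  24.13692273] [704.4635431  365.3561072   96.86000155]
side grinder ((630.8704833984375, -130.57423400878906), 24.235563278198242) jar foot ((449.8168640136719, -242.98196411132812), 36.91236114501953) burner [441.4 245.7  48.1  51.   15. ] box [645.5 131.1  37.3  68.5  76.9]
round ((632.9120483398438, -133.5426788330078), 56.89189910888672)
bowl [591.20092381 264.08502638  24.16913939] [699.75321875 366.66018887  99.06326667]
```

All pieces are within about 4 mm of their stand centres, and the bowl has not moved. Handing in.

```bash
python3 -c "
from plant import order
print(order.close_job())"
```

```text
the job is handed in; nothing more can be done
None
```

The job is handed in at about 35 s on the robot clock: my last camera check showed all four pieces upright within about 5 mm of their own stand centres and the date bowl unmoved, but the hand-in returned no verdict.

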